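# Slide the parts-box cover home and secure it

## Task

Close the wooden parts box: with your fingertips, push the cover board gently along its rails by its upright wooden cleat, towards the end with the turn button, until you feel it drop into its locating notches and it lies flush with the rim. Then push the turn button round by its peg until it points straight back along the box, over the board. Do not lift the board, do not shove it hard, leave the other things where they are, and finish clear of everything.

Things in the scene. Friction and masses are not known exactly. Their poses are not given: they have to be found in the camera images.
- parts_box: open wooden parts box, fixed; 299 x 153 mm, rim 55 mm above the cart top. Origin on the cart top; x along its length towards the turn-button end, z up; it spans x -135..164, y -76..76 mm. Along the inside of both long sides (10 mm thick) runs a steel rail 14 mm wide, top 45 mm up, with two notches 22 mm long, 9 mm deep, at x = 0 and 120 mm. The end wall under the button is 24 mm thick.
- board: loose light wooden cover board, about 0.5 kg, 150 (x, along the box) x 130 x 10 mm; origin at the centre of the plate's underside. Two battens below it (16 mm wide, 7 mm high, at x = 60 and -60 mm) ride on the rails: it starts with its origin 52 mm above the cart, 7 mm proud of the rim, 38 to 90 mm short of home. Sliding it takes 2 to 6 N.
- board_cleat (a point): centre of the upright dark wooden cleat on the middle of the board: 18 mm thick along the board's x, 70 mm wide across, 26 mm high; it starts 10 mm above the plate's underside, and the point is 23 mm above that underside. Board axes.
- board_home (a point): fixed point of the box where the board's origin lies when home: x = 60, y = 0 mm, 45 mm above the cart; box axes. There the battens have dropped into the notches (3 mm play either way along the box), the top is flush with the rim, and the notches stop the board from going on.
- turn_button (a joint): turn button on the end wall; angle in rad about its upright pivot, counter-clockwise from above. 0: across the end wall, pointing to the box's +y; 1.57 (its stop): pointing to the box's -x, over the board. Starts between -0.5 and 0. Stays where it is left; about 1 N at the peg turns it. Its underside is 2 mm above the rim, so it passes over the board only when that is flush.
- button_pivot (a point): pivot of the turn button, on the end wall 57 mm above the cart, at x = 152 mm, y = 0 in the box frame; box axes. The button's dark wooden bar is 14 mm wide and 12 mm thick (57 to 69 mm above the cart) and reaches 56 mm one way from the pivot and 16 mm the other.
- button_peg (a point): upright steel peg on the long arm of the turn button, 46 mm from the pivot: 12 mm diameter, 22 mm high, from 69 to 91 mm above the cart; the point is half-way up, 80 mm above the cart.
- coupling_nut: long hexagonal steel coupling nut lying down, 41 x 52 x 36 mm; bystander, origin at its underside, to be left alone
- hex_nut_big: rusty hexagonal nut, 32 x 36 x 16 mm; bystander, origin at its underside, to be left alone
- short_bolt: short dark hex bolt lying down, 20 x 50 x 18 mm; bystander, origin at its underside, to be left alone
- green_block_2: small green cast bracket, 36 x 48 x 35 mm; bystander, origin at its underside, to be left alone
- drill_chuck: dark drill chuck lying down, 45 x 66 x 45 mm, at the left of the cart top; bystander, origin at its underside, to be left alone

How it is judged (in metres and radians):
On the way, in this order (a step that is already met when the one before it is completed fails the run):
1. the board has dropped into its notches, with the turn button still off it (x of board in the frame of parts_box between 0.055 and 0.065 m and y of board in the frame of parts_box between -0.004 and 0.004 m and z of board in the frame of parts_box below 0.048 m and angle between the z axis of board and the z axis of parts_box, either way round below 0.03 rad and value of joint turn_button below 0.5 rad), for 0.2 s.
2. the turn button is pushed round over the board (x of board in the frame of parts_box between 0.055 and 0.065 m and y of board in the frame of parts_box between -0.004 and 0.004 m and z of board in the frame of parts_box below 0.048 m and angle between the z axis of board and the z axis of parts_box, either way round below 0.03 rad and value of joint turn_button above 1.25 rad), for 0.2 s.
At the end, for the whole second after the job is handed in: The board rests in its notches (within 5 mm along the box, 4 mm across, less than 3 mm above flush, tilt under 0.03 rad, still) and the turn button is at 1.25 rad or more (all of step 2 and linear speed of board below 0.01 m/s); the robot touches nothing.
It fails at once if the board is lifted more than 12 mm off its rails (z of board in the frame of parts_box above 0.064 m).
It fails at once if the board is shoved with more than 60 N (contact force between the fingers and board above 60 N).
It fails at once if a bystander is moved more than 30 mm (distance of any of coupling_nut, hex_nut_big, short_bolt, green_block_2, drill_chuck from where it was at the start of the episode above 0.03 m).
It also fails if it takes over 48 s, if anything falls off the work surface, if the arm or the gripper's body presses on something with over 40 N, if the wrist force passes 120 N, or if a joint passes its speed limit or range.

## Robot

A 6-joint arm with a two-finger parallel gripper is mounted at the origin on a cart in front of the work surface, level with it; the furniture and walls round the work are solid. World frame = base frame: x ahead of the robot, y to its left, z up, the work surface at z = 0. Lengths are in m, angles in degrees, forces in N, time in s.
With the tool pointing down it reaches from about 0.4 to 0.825 m from the base axis. Payload 7 kg.
Tool frame: the origin (TCP) lies at the very end of the fingers, on their centre line; the grasp point (between the pads) lies 19 mm behind it (r.hold_point_z is the distance from the TCP to the grasp point, in m); z points along the fingers, y is the direction in which the jaws open and shut (so a half turn about z gives the same grasp; the last joint's range is limited). The gripper opens to 88 mm and grips with 3 to 60 N. Pads are 19 mm wide; open, the fingers measure 130 mm over their backs; the gripper's body (78 mm by 193 mm) begins 47 mm behind the grasp point.
Start: joints at [89.33, 20.546, 0.682, 0, -70.136, -16.507], TCP at [0.199, 0.645, 0.227] pointing down, gripper open.
Joint ranges: [-176.03, 176.03], [-82.01, 121.73], [-58.28, 71.71], [-173.87, 95.51], [-174.79, -0.11], [-173.66, 173.66]. Speed limits (degrees/s): [136.94, 136.94, 172.46, 180, 180, 180].

## Interface

Orientations are given as [roll, pitch, yaw] about the fixed x, y, z axes, in that order (R = Rz(yaw) Ry(pitch) Rx(roll)).
In Python, from plant import r gives the robot as it stands. The module is installed in compiled form; this text tells all that it offers.
- The arm moves only by the shell command python3 -m inch 'ROWS' [FORCE]. ROWS is text: rows parted by semicolons, each of 7 numbers parted by spaces: the shift along the tool's x, y, z in m, then the turn, a rotation vector about the tool's x, y, z in rad, then the opening, from 0 (shut) to 1 (fully open). In form: tx ty tz ax ay az jaw; .... A call has 1 to 20 rows; each row shifts and turns the commanded pose from where the row before left it, along the tool's axes as they then stand; what a row does not reach is not made up. A row lasts 1/12 s, in which the tool goes at most 41.7 mm and 7.16 degrees, less where a joint would pass 70% of its speed; a pose out of reach is approached as far as the arm can. A call with a gripper value outside its range is refused whole. The fingers move at their own pace and stop on an object; FORCE is the grip in N (left out, the last holds). Time passes only in rows, so rows that do not move let the fingers close. It gives the time, the measured TCP pose, the force and the opening at its end, in the units of the state.
- r.get_state(): the state, without advancing time (a new reading comes with each control period).
- r.capture(name): name is "side" or "top"; returns the picture (420x560x3 uint8, red, green, blue); there is no depth.
- r.camera_params(name): a dict with "vfov" (degrees; the focal length in pixels is half the picture's height over the tangent of half this angle, whatever the lens; pixels are square), "cx", "cy" (the principal point, pixels), "R" (3x3) and "t" (3): a world point X has camera coordinates R X + t. Camera axes: x right, y down, z forward; pixel columns grow to the right and rows downward; lengths in m; the calibration is good to about 2 mm. A picture is of the moment at which its call begins. camera_params takes no time and is no camera call.
- r.close_job(): hands the job in, once; it reports no verdict.
Trained networks look in the newest picture that a camera, given by its name, has taken for a name from the list of things; names that differ only in an ending like _2 or _b are one class to them, and where a whole thing is asked for, a point or a joint stands for the part that bears it (a point fixed in the world has none). Each returns a list of dicts, best first, with "p" (0 to 1); they miss things now and then, are a little off and sometimes report something else, mostly with a low value. They report only what shows in the picture. A call takes as long as a camera call.
- r.recognise(target, camera): "xy" ([column, row] in pixels, amid what is visible of it).
The state is a dict: "time_s": time; "joints": joint angles; "qd": joint speeds; "joint_torque": joint torques, N m; "tcp_pos": TCP position; "eef_rot": TCP orientation; "contact_force": force on the tool from outside, world axes, zero at the start; "moment": the same for the moment, N m; "gripper_width": finger opening in m.
Only numpy, scipy, OpenCV 4.12 (cv2) and the standard library are available. Lean on these libraries where they do the work, as an engineer would, in place of code of your own. Each camera call takes 0.05 s, during which the arm holds its last target.

## Working session

There is one attempt and no reset: what is moved stays moved. The work goes in short steps, Python scripts to look and compute and a shell command to move; the robot and the scene stay as the last step left them, time stands still between calls to the robot, and variables do not carry over. Pictures are saved under pics/ and viewed, and the job is handed in when it is done.

```bash
mkdir -p pics; cat > h.py <<'E'
import numpy as np, cv2
from plant import r
def proj(c,X):
    p=r.camera_params(c); f=210/np.tan(np.radians(p['vfov'])/2)
    q=np.array(p['R'])@np.array(X)+np.array(p['t']); return np.array([p['cx']+f*q[0]/q[2],p['cy']+f*q[1]/q[2]])
def ray(c,uv,z):
    p=r.camera_params(c); f=210/np.tan(np.radians(p['vfov'])/2)
    R=np.array(p['R']);t=np.array(p['t']);C=-R.T@t
    d=R.T@np.array([(uv[0]-p['cx'])/f,(uv[1]-p['cy'])/f,1]); return C+d*(z-C[2])/d[2]
def save(c,n):
    im=r.capture(c); cv2.imwrite('pics/'+n,im[:,:,::-1]); return im
E
python3 - <<'E'
from h import *
save('side','s1.png');save('top','t1.png')
for c in('side','top'):
    p=r.camera_params(c);print(c,p)
    for n in('board_cleat','button_peg','button_pivot','parts_box','board'):
        print(n,[(np.round(d['xy'],1).tolist(),round(d['p'],2)) for d in r.recognise(n,c)[:3]])
print(r.get_state())
E
```

```text
side {'vfov': 51.857756567372746, 'cx': 277.98161712531066, 'cy': 208.1606417293143, 'R': array([[ 0.97007781, -0.24245224, -0.01288227],
       [-0.10521278, -0.37196488, -0.92226482],
       [ 0.21881342,  0.89602402, -0.38634395]]), 't': array([-0.46767109,  0.14447817,  0.75742153])}
board_cleat [([292.3, 250.4], 0.7), ([227.1, 217.8], 0.62)]
button_peg [([356.8, 284.5], 0.59)]
button_pivot [([311.5, 294.9], 0.72)]
parts_box [([307.0, 290.4], 0.74)]
board [([293.7, 250.2], 0.95)]
top {'vfov': 49.41105171750786, 'cx': 274.6810220906428, 'cy': 210.5204923228719, 'R': array([[ 0.02803349, -0.99960436, -0.00229197],
       [-0.99872082, -0.02791204, -0.042162  ],
       [ 0.04208134,  0.00347098, -0.99910816]]), 't': array([0.03752305, 0.48480706, 1.05306677])}
board_cleat []
button_peg [([398.8, 185.9], 0.71)]
button_pivot [([368.8, 207.0], 0.94)]
parts_box [([365.8, 201.3], 0.68)]
board [([334.8, 209.6], 0.59)]
{'time_s': 0.6, 'joints': array([ 8.93280942e+01,  2.05466698e+01,  6.83362545e-01,  1.83423256e-03,
       -7.01345291e+01, -1.65057712e+01]), 'qd': array([ 0.04635702,  0.0400804 , -0.04653981,  0.0441228 ,  0.02957142,
        0.03995801]), 'joint_torque': array([-4.18865993e-04, -5.81992829e+01,  2.93175602e+01,  6.99960396e+00,
        1.23377511e-02, -3.26267696e-05]), 'tcp_pos': array([0.19938746, 0.64488478, 0.2265742 ]), 'eef_rot': array([-1.79997435e+02, -1.03928136e-03, -1.71770537e+01]), 'contact_force': array([ 0.37177632, -0.8732504 ,  0.67463154]), 'moment': array([-0.0165817 ,  0.01962706, -0.00573805]), 'gripper_width': 0.08779146250470915}
```

View pics/s1.png

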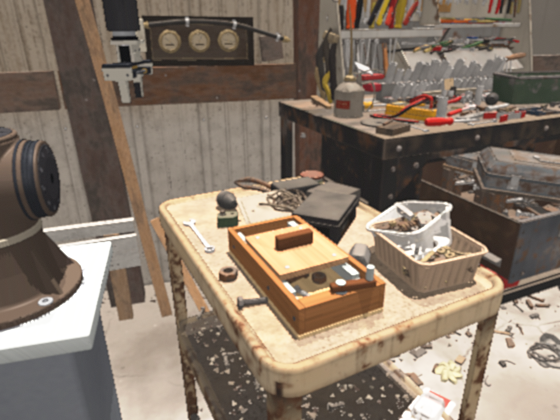

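View pics/t1.png

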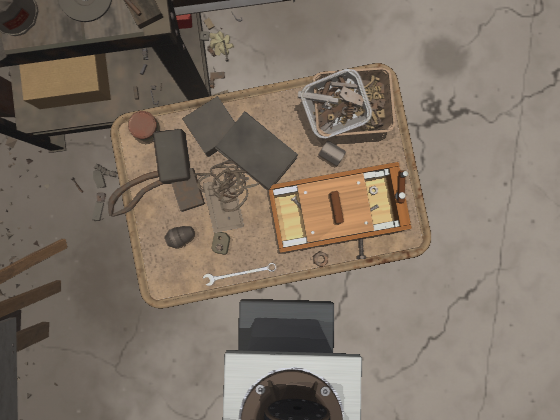

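The side view shows the box with its cleat near (292,240), and the button bar with its peg near (368,268). In the top view the box spans columns 270-410 with the button at its right end. I'll zoom in for corners.

```bash
python3 - <<'E'
from h import *
a=cv2.imread('pics/t1.png')[150:270,255:425];cv2.imwrite('pics/t1z.png',cv2.resize(a,None,fx=4.5,fy=4.5,interpolation=cv2.INTER_CUBIC))
a=cv2.imread('pics/s1.png')[200:335,215:395];cv2.imwrite('pics/s1z.png',cv2.resize(a,None,fx=4.4,fy=4.4,interpolation=cv2.INTER_CUBIC))
E
```

```text
(no output)
```

View pics/t1z.png

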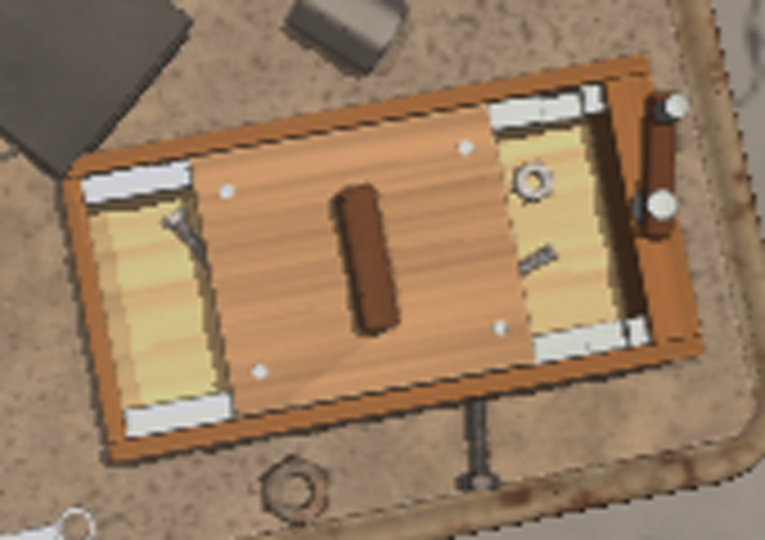

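View pics/s1z.png

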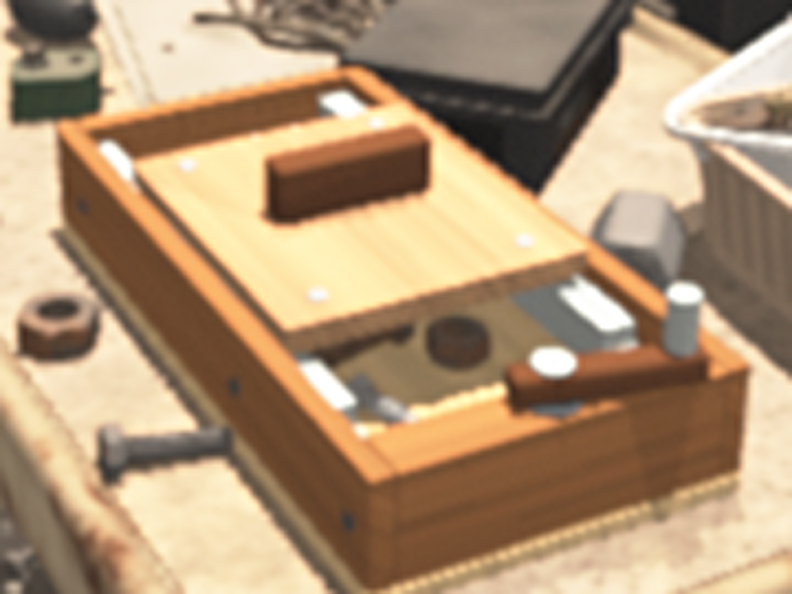

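```bash
cat >> h.py <<'E'
from scipy.optimize import least_squares
def pose(p,q):
    c,s=np.cos(p[2]),np.sin(p[2]); return np.array([p[0]+c*q[0]-s*q[1],p[1]+s*q[0]+c*q[1],q[2]])
E
python3 - <<'E'
from h import *
T=lambda a,b:('top',(a/4.5+255,b/4.5+150)); S=lambda a,b:('side',(a/4.4+215,b/4.4+200))
z=.055
L=[((-.135,.076,z),T(65,172)),((-.135,-.076,z),T(110,460)),((.164,-.076,z),T(700,348)),((.164,.076,z),T(648,62)),
((-.135,-.076,z),S(60,128)),((-.135,.076,z),S(360,70)),((.164,-.076,z),S(375,482)),((.164,.076,z),S(747,370)),((.164,-.076,0),S(375,588))]
f=lambda p:np.concatenate([proj(c,pose(p,q))-uv for q,(c,uv) in L])
s=least_squares(f,[.5,-.15,-1.4]);P=s.x
print(P,np.degrees(P[2]));print(np.round(s.fun.reshape(-1,2),1).tolist())
def loc(c,uv,z):
    w=ray(c,uv,z)[:2]-P[:2];c_,s_=np.cos(P[2]),np.sin(P[2]);return w,np.round([c_*w[0]+s_*w[1],-s_*w[0]+c_*w[1]],4)
print('cleat T',loc(*T(366,262),.088)[1], 'cleat top edges')
for t in [(338,190),(372,185),(398,322),(362,335)]: print(loc(*T(*t),.088)[1])
for t in [(265,165),(428,135),(275,220),(430,190)]: print('S',loc(*S(*t),.088)[1],loc(*S(*t),.062)[1])
for t in [(192,165),(232,415),(488,108),(535,360)]: print('board',loc(*T(*t),.062)[1])
print('peg',loc(*T(676,106),.091)[1],loc(*S(685,292),.091)[1],'piv',loc(*T(661,205),.073)[1])
np.save('P.npy',P)
E
```

```text
[ 0.49123924 -0.07856665 -1.3653594 ] -78.22933128305235
[[-2.2, -3.1], [-0.2, -0.0], [0.9, 1.1], [-0.3, -2.2], [-1.1, -1.4], [-1.4, -2.4], [-0.8, -0.9], [1.4, -2.2], [-1.0, 6.5]]
cleat T [ 0.003  -0.0029] cleat top edges
[-0.0039  0.0335]
[0.0126 0.033 ]
[ 0.0128 -0.0339]
[-0.0053 -0.037 ]
S [ 0.0072 -0.0385] [-0.0398 -0.0165]
S [0.013  0.0312] [-0.0336  0.0586]
S [ 0.0495 -0.0546] [ 0.0058 -0.0339]
S [0.0548 0.0079] [0.0115 0.0335]
board [-0.0691  0.0599]
board [-0.0718 -0.0647]
board [0.0798 0.0619]
board [ 0.0795 -0.0644]
peg [0.1625 0.0444] [0.1636 0.0439] piv [ 0.1517 -0.0006]
```

```bash
python3 - <<'E'
from h import *
T=lambda a,b:('top',(a/4.5+255,b/4.5+150)); S=lambda a,b:('side',(a/4.4+215,b/4.4+200))
z=.055
A=[((-.135,.076,z),T(65,172)),((-.135,-.076,z),T(110,460)),((.164,-.076,z),T(700,348)),((.164,.076,z),T(648,62))]
B=[((-.135,-.076,z),S(60,128)),((-.135,.076,z),S(360,70)),((.164,-.076,z),S(375,482)),((.164,.076,z),S(747,370))]
for L in(A,B,A+B,):
  f=lambda p:np.concatenate([proj(c,pose(p,q))-uv for q,(c,uv) in L])
  s=least_squares(f,[.5,-.15,-1.4]);P=s.x
  print(P,np.degrees(P[2]));print(np.round(s.fun.reshape(-1,2),1).tolist())
  def loc(c,uv,z):
    w=ray(c,uv,z)[:2]-P[:2];c_,s_=np.cos(P[2]),np.sin(P[2]);return np.round([c_*w[0]+s_*w[1],-s_*w[0]+c_*w[1]],4)
  print([loc(*t).tolist() for t in [(*T(366,262),.088),(*T(661,205),.073),(*T(676,106),.091),(*S(685,292),.091)]])
  np.save('P.npy',P)
print(proj('top',(.4912,-.0786,0)))
L=A+B
f=lambda p:np.concatenate([proj(c,pose(p,np.add(q,(0,0,p[3]))))-uv for q,(c,uv) in L])
s=least_squares(f,[.5,-.15,-1.4,0]);print(s.x,np.round(s.fun,1))
E
```

```text
[ 0.48887158 -0.07961195 -1.36086911] -77.97205625702365
[[-1.8, -1.8], [0.5, 1.3], [1.5, 1.8], [-0.1, -1.4]]
[[0.0025, -0.0004], [0.1511, 0.0012], [0.1622, 0.0462], [0.1633, 0.0457]]
[ 0.49103463 -0.08251875 -1.37406295] -78.72800754496582
[[-0.5, -0.8], [-0.4, -1.6], [-1.2, 0.8], [2.0, -0.4]]
[[-0.0008, -0.0019], [0.1478, 0.0017], [0.1583, 0.0468], [0.1594, 0.0463]]
[ 0.49029684 -0.0808413  -1.36730766] -78.34095805511406
[[-1.1, -2.8], [0.8, 0.3], [1.9, 1.7], [0.8, -1.6], [-1.3, -1.0], [-1.4, -1.9], [-1.2, 0.1], [1.4, -1.2]]
[[0.001, -0.0015], [0.1496, 0.0011], [0.1604, 0.0461], [0.1615, 0.0456]]
[329.90073513 209.00215472]
[ 0.4907614  -0.07964504 -1.36642509 -0.00295442] [-1.7 -2.8  0.3  0.1  1.   1.4 -0.2 -1.7 -1.1  0.1 -1.4 -0.9 -1.   1.3
  1.2 -0.1]
```

```bash
python3 -m inch '0 0 0 0 0 0.1066 0;0 0 0 0 0 0.1066 0;0 0 0 0 0 0.1066 0;0 0 0 0 0 0.1066 0;0 0 0 0 0 0.1066 0;0 0 0 0 0 0.1066 0;0 0 0 0 0 0.1066 0;0 0 0 0 0 0.1066 0;0 0 0 0 0 0.1066 0;0 0 0 0 0 0.1066 0;0 -0.035 0 0 0 0 0;0 -0.035 0 0 0 0 0;0 -0.035 0 0 0 0 0;0 -0.033 0 0 0 0 0;0 0 0 0 0 0 0' 20
```

```text
time_s: 1.85
tcp_pos: [0.3398, 0.6728, 0.2252]
eef_rot: [-180.0, -0.1, -78.5]
contact_force: [-1.8, -1.2, -0.4]
gripper_width: 0.0011
```

```bash
python3 -m inch '0.04 0 0 0 0 0 0;0.04 0 0 0 0 0 0;0.04 0 0 0 0 0 0;0.04 0 0 0 0 0 0;0.04 0 0 0 0 0 0;0.04 0 0 0 0 0 0;0.04 0 0 0 0 0 0;0.04 0 0 0 0 0 0;0.04 0 0 0 0 0 0;0.04 0 0 0 0 0 0;0.04 0 0 0 0 0 0;0.04 0 0 0 0 0 0;0.04 0 0 0 0 0 0;0.04 0 0 0 0 0 0;0.04 0 0 0 0 0 0;0.04 0 0 0 0 0 0;0.04 0 0 0 0 0 0;0.04 0 0 0 0 0 0;0 0 0 0 0 0 0;0 0 0 0 0 0 0'; cat >> h.py <<'E'
def rel(X):
    P=[.490,-.0803,-1.366];w=np.array(X)[:2]-P[:2];c,s=np.cos(P[2]),np.sin(P[2]);return np.round([c*w[0]+s*w[1],-s*w[0]+c*w[1],X[2]],4)
E
python3 - <<'E'
from h import *
s=r.get_state();print(rel(s['tcp_pos']),s['joints'],s['contact_force'])
save('side','s2.png')
E
```

```text
time_s: 3.52
tcp_pos: [0.481, -0.0341, 0.2265]
eef_rot: [180.0, -0.0, -78.5]
contact_force: [-1.0, 0.3, -0.4]
gripper_width: -0.0001
[-0.047   0.0006  0.2265] [ 1.93787838e+01  2.10066828e+00 -2.28312164e+01  1.92141855e-03
 -6.50710965e+01 -7.90258443e+00] [-0.98504719  0.27156768 -0.35732286]
```

View pics/s2.png

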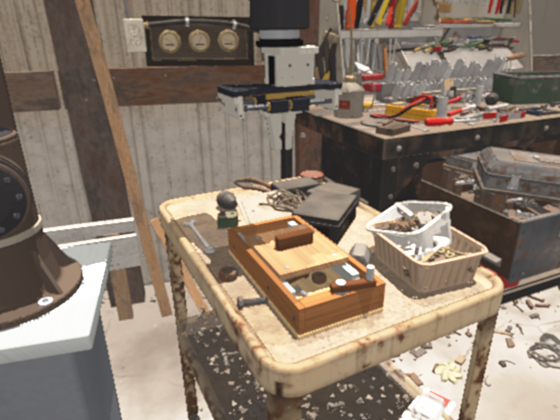

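The closed fingers hang above the box's rear half, with their tips near (287,180). They are clear of everything, so I'm descending behind the cleat.

```bash
python3 -m inch '0 0 0.035 0 0 0 0;0 0 0.035 0 0 0 0;0 0 0.035 0 0 0 0;0 0 0.025 0 0 0 0;0 0 0.0125 0 0 0 0;0 0 0.008 0 0 0 0;0 0 0 0 0 0 0;0 0 0 0 0 0 0'; 
python3 - <<'E'
from h import *
s=r.get_state();print(rel(s['tcp_pos']),s['contact_force'])
a=save('side','x.png');cv2.imwrite('pics/s3z.png',cv2.resize(a[180:335,195:395,::-1],None,fx=3.5,fy=3.5,interpolation=cv2.INTER_CUBIC))
E
```

```text
time_s: 4.23
tcp_pos: [0.4815, -0.0311, 0.0765]
eef_rot: [-180.0, -0.0, -78.2]
contact_force: [-0.4, 0.9, 0.2]
gripper_width: 0.0005
[-0.0499  0.0016  0.0765] [-0.39549424  0.87003023  0.22162959]
```

View pics/s3z.png

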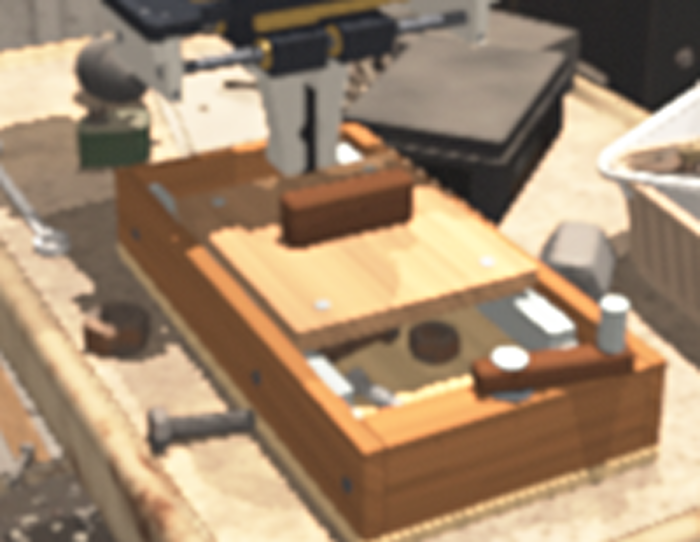

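```bash
python3 -m inch '0 0 0.006 0 0 0 0;0.008 0 0 0 0 0 0;0.008 0 0 0 0 0 0;0.004 0 0 0 0 0 0;0.003 0 0 0 0 0 0;0.003 0 0 0 0 0 0;0.003 0 0 0 0 0 0;0.003 0 0 0 0 0 0;0.003 0 0 0 0 0 0;0 0 0 0 0 0 0'; 
python3 -m inch '0.003 0 0 0 0 0 0;0.003 0 0 0 0 0 0;0.003 0 0 0 0 0 0;0.003 0 0 0 0 0 0'; 
python3 - <<'E'
from h import *
s=r.get_state();print(rel(s['tcp_pos']),s['contact_force'])
a=save('side','x.png');cv2.imwrite('pics/s4z.png',cv2.resize(a[180:335,195:395,::-1],None,fx=3.5,fy=3.5,interpolation=cv2.INTER_CUBIC))
E
```

```text
time_s: 5.12
tcp_pos: [0.4884, -0.0665, 0.0701]
eef_rot: [-180.0, 0.0, -78.3]
contact_force: [0.7, 0.7, -0.5]
gripper_width: 0.0007
time_s: 5.45
tcp_pos: [0.4908, -0.0777, 0.0701]
eef_rot: [-180.0, 0.0, -78.2]
contact_force: [-0.9, 5.4, 1.9]
gripper_width: 0.0003
[-0.0024  0.0013  0.0701] [-0.89150096  5.44853739  1.85927031]
```

View pics/s4z.png

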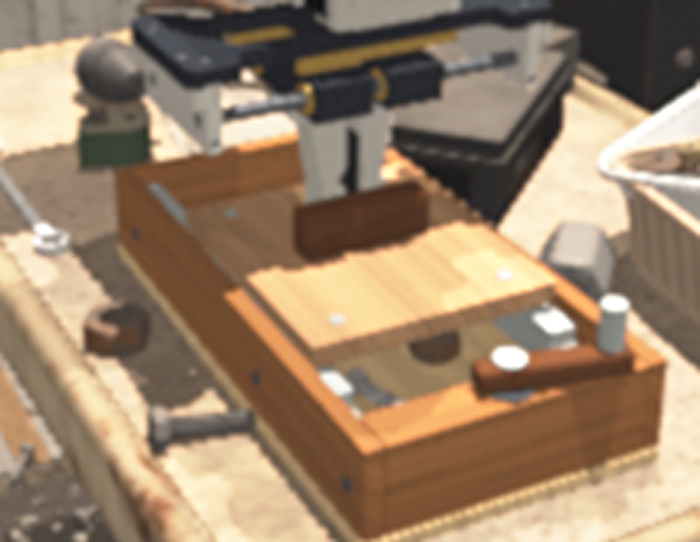

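The fingers touch the cleat at (360,215) and the board slides at about 5 N. I'm carrying on.

```bash
python3 -m inch '0.003 0 0 0 0 0 0;0.003 0 0 0 0 0 0;0.003 0 0 0 0 0 0;0.003 0 0 0 0 0 0;0.003 0 0 0 0 0 0;0.003 0 0 0 0 0 0;0.003 0 0 0 0 0 0;0.003 0 0 0 0 0 0;0.003 0 0 0 0 0 0'
python3 -m inch '0.002 0 0 0 0 0 0;0.002 0 0 0 0 0 0;0.002 0 0 0 0 0 0'
python3 - <<'E'
from h import *
s=r.get_state();print(rel(s['tcp_pos']),s['contact_force'])
a=save('side','x.png');cv2.imwrite('pics/s5z.png',cv2.resize(a[180:335,195:395,::-1],None,fx=3.5,fy=3.5,interpolation=cv2.INTER_CUBIC))
E
```

```text
time_s: 6.25
tcp_pos: [0.4961, -0.1041, 0.0701]
eef_rot: [-180.0, 0.0, -78.2]
contact_force: [-0.7, 5.5, 1.5]
gripper_width: 0.0007
time_s: 6.5
tcp_pos: [0.4973, -0.11, 0.0701]
eef_rot: [-180.0, 0.0, -78.2]
contact_force: [-0.7, 5.6, 2.3]
gripper_width: 0.0004
[0.0306 0.0011 0.0701] [-0.69830402  5.59007475  2.2526135 ]
```

View pics/s5z.png

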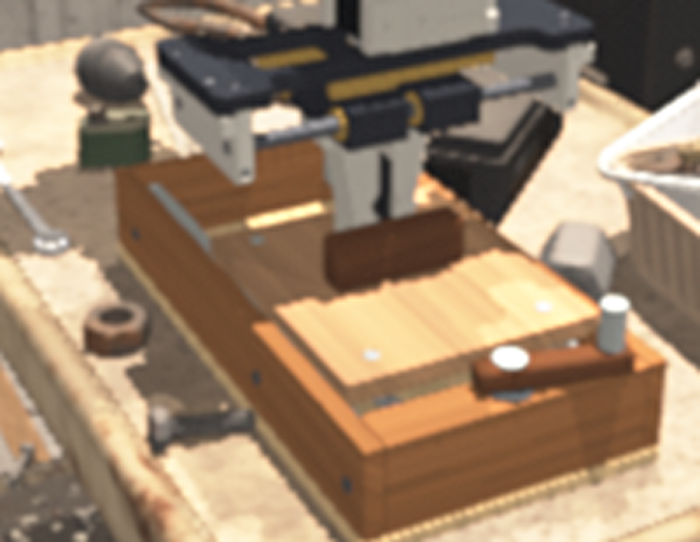

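The board is still proud, with its front edge about 10 mm short of home. I'll creep in small calls.

```bash
python3 -m inch '0.002 0 0 0 0 0 0;0.002 0 0 0 0 0 0'
python3 -m inch '0.002 0 0 0 0 0 0;0.0015 0 0 0 0 0 0'
python3 - <<'E'
from h import *
s=r.get_state();print(rel(s['tcp_pos']),s['contact_force'])
a=save('side','x.png');cv2.imwrite('pics/s6z.png',cv2.resize(a[180:335,195:395,::-1],None,fx=3.5,fy=3.5,interpolation=cv2.INTER_CUBIC))
E
```

```text
time_s: 6.72
tcp_pos: [0.4981, -0.1139, 0.07]
eef_rot: [-180.0, 0.0, -78.2]
contact_force: [0.2, 3.9, -0.4]
gripper_width: 0.0001
time_s: 6.88
tcp_pos: [0.4987, -0.1176, 0.07]
eef_rot: [180.0, 0.0, -78.3]
contact_force: [-0.6, 4.9, 1.4]
gripper_width: 0.0006
[0.0383 0.001  0.07  ] [-0.55268142  4.85501837  1.35138874]
```

View pics/s6z.png

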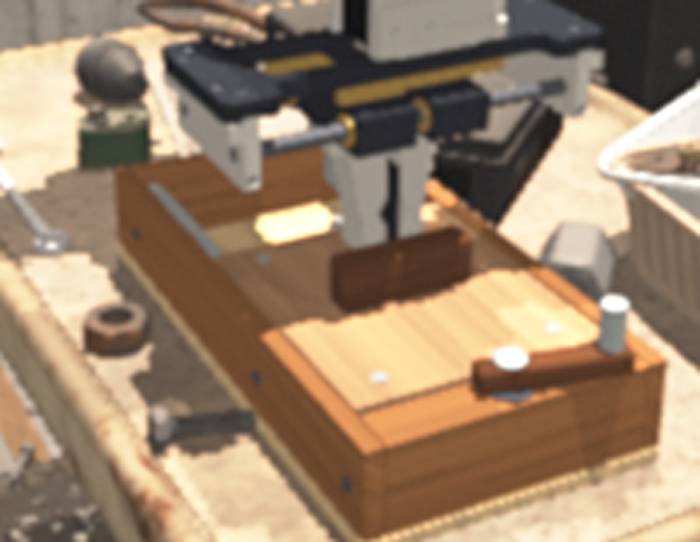

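The board's front edge now looks flush with the rim (360,405). I'll confirm with a tiny push and watch the force rise.

```bash
python3 -m inch '0.001 0 0 0 0 0 0;0 0 0 0 0 0 0'
python3 -m inch '0.0015 0 0 0 0 0 0;0 0 0 0 0 0 0'
python3 -m inch '0.0015 0 0 0 0 0 0;0 0 0 0 0 0 0'
```

```text
time_s: 7.1
tcp_pos: [0.4989, -0.1187, 0.07]
eef_rot: [180.0, 0.0, -78.3]
contact_force: [-0.8, 3.1, -0.3]
gripper_width: 0.0004
time_s: 7.27
tcp_pos: [0.4992, -0.1202, 0.07]
eef_rot: [180.0, 0.0, -78.3]
contact_force: [-0.4, 4.2, 0.7]
gripper_width: 0.0007
time_s: 7.43
tcp_pos: [0.4993, -0.1204, 0.07]
eef_rot: [-180.0, 0.1, -78.3]
contact_force: [-4.0, 12.6, 4.0]
gripper_width: 0.0003
```

```bash
python3 -m inch '-0.004 0 0 0 0 0 0;-0.016 0 0 0 0 0 0;0 0 -0.03 0 0 0 0;0 0 -0.035 0 0 0 0;0 0 -0.035 0 0 0 0;0 0 0 0 0 0 0'
python3 - <<'E'
from h import *
for uv in [(300,98),(318,136),(372,105),(352,70),(390,132),(390,68)]:
  print(uv,[(z,np.round(rel(ray('top',uv,z))[:2],3).tolist(),np.round(proj('side',ray('top',uv,z))).tolist()) for z in(.05,.08,.11,.14)])
a=save('side','x.png');cv2.imwrite('pics/s7z.png',cv2.resize(a[180:335,195:395,::-1],None,fx=3.5,fy=3.5,interpolation=cv2.INTER_CUBIC))
cv2.imwrite('pics/s7b.png',cv2.resize(a[170:310,340:500,::-1],None,fx=4,fy=4,interpolation=cv2.INTER_CUBIC))
print([(d['xy'],d['p']) for d in r.recognise('button_peg','side')[:2]])
s=r.get_state();print(rel(s['tcp_pos']))
E
```

```text
time_s: 7.93
tcp_pos: [0.4995, -0.1025, 0.1771]
eef_rot: [-179.4, -0.2, -78.2]
contact_force: [1.7, 0.3, 0.5]
gripper_width: 0.0007
(300, 98) [(0.05, [-0.029, 0.26], [397.0, 218.0]), (0.08, [-0.032, 0.252], [394.0, 205.0]), (0.11, [-0.035, 0.243], [391.0, 191.0]), (0.14, [-0.038, 0.235], [388.0, 177.0])]
(318, 136) [(0.05, [-0.004, 0.167], [368.0, 231.0]), (0.08, [-0.008, 0.162], [365.0, 217.0]), (0.11, [-0.012, 0.156], [363.0, 203.0]), (0.14, [-0.016, 0.15], [360.0, 188.0])]
(372, 105) [(0.05, [0.129, 0.215], [437.0, 255.0]), (0.08, [0.121, 0.208], [433.0, 239.0]), (0.11, [0.113, 0.201], [428.0, 222.0]), (0.14, [0.106, 0.194], [424.0, 205.0])]
(352, 70) [(0.05, [0.099, 0.302], [460.0, 238.0]), (0.08, [0.092, 0.293], [456.0, 223.0]), (0.11, [0.085, 0.283], [451.0, 208.0]), (0.14, [0.078, 0.274], [447.0, 192.0])]
(390, 132) [(0.05, [0.157, 0.148], [418.0, 272.0]), (0.08, [0.149, 0.143], [414.0, 255.0]), (0.11, [0.14, 0.138], [410.0, 236.0]), (0.14, [0.132, 0.132], [406.0, 218.0])]
(390, 68) [(0.05, [0.185, 0.292], [495.0, 260.0]), (0.08, [0.175, 0.282], [490.0, 243.0]), (0.11, [0.166, 0.273], [484.0, 226.0]), (0.14, [0.156, 0.264], [478.0, 208.0])]
[([357.0, 285.8], 0.89)]
[0.0228 0.002  0.1719]
```

View pics/s7z.png

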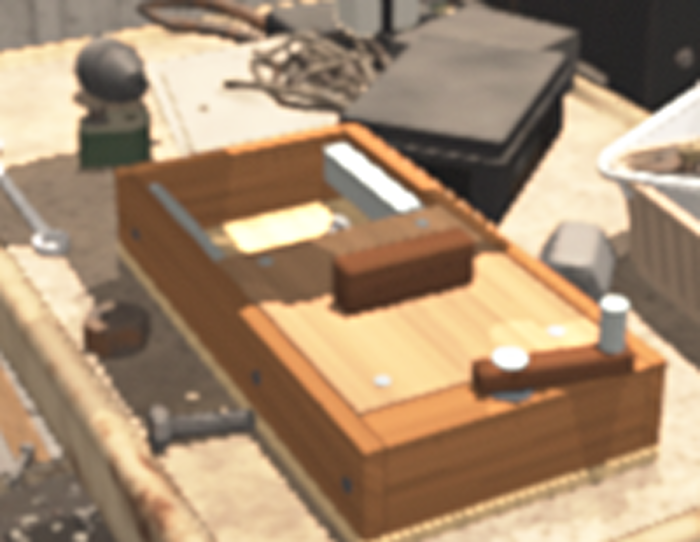

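View pics/s7b.png

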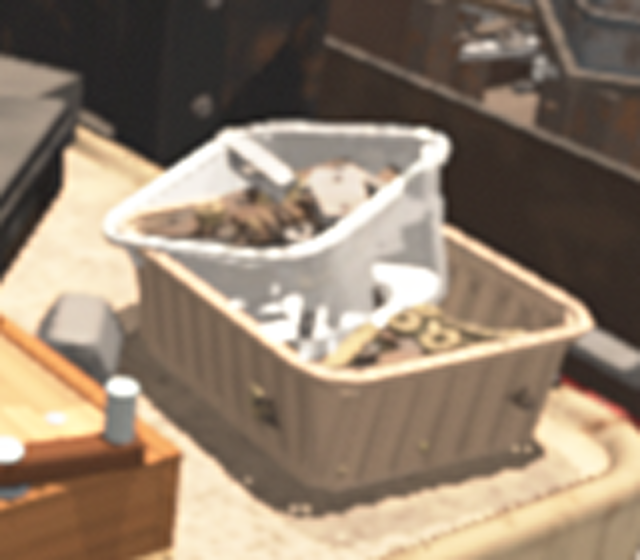

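The board lies flush: cleat at (405,265), front edge meeting the end wall at (360,410), and the button still across. The basket rims come out at 0.06-0.11 m, below the gripper body at about 0.144 m. Next I'll move to the outer side of the peg.

```bash
python3 -m inch '0.035 -0.008 0 0 0 0 0;0.035 -0.008 0 0 0 0 0;0.035 -0.008 0 0 0 0 0;0.035 -0.008 0 0 0 0 0;0.033 -0.004 0 0 0 0 0;0 0 0 0 0 0.1 0;0 0 0 0 0 0.1 0;0 0 0 0 0 0 0;0 0 0.03 0 0 0 0;0 0 0.03 0 0 0 0;0 0 0.02 0 0 0 0;0 0 0 0 0 0 0;0 0 0 0 0 0 0'
python3 - <<'E'
from h import *
s=r.get_state();print(rel(s['tcp_pos']))
a=save('side','x.png');cv2.imwrite('pics/s8z.png',cv2.resize(a[150:325,235:435,::-1],None,fx=3.4,fy=3.4,interpolation=cv2.INTER_CUBIC))
E
```

```text
time_s: 9.12
tcp_pos: [0.565, -0.2638, 0.0889]
eef_rot: [179.8, 0.0, -89.6]
contact_force: [0.6, 0.6, 0.7]
gripper_width: 0.0002
[0.195  0.0361 0.0889]
```

View pics/s8z.png

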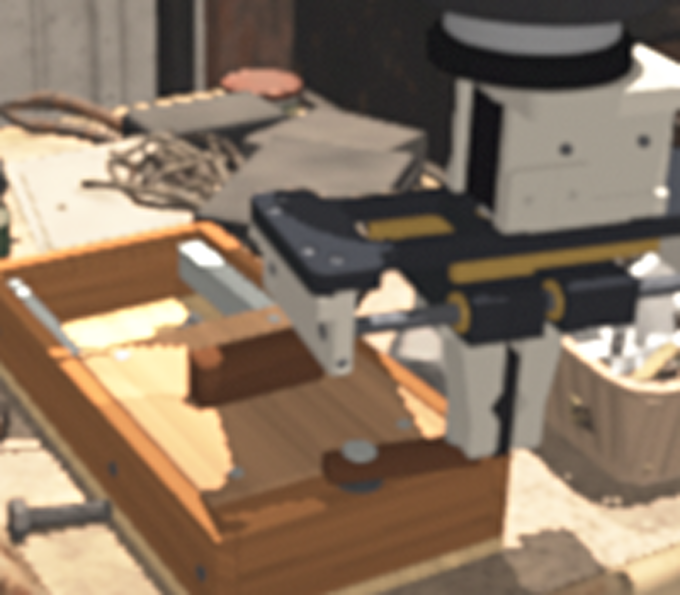

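The fingers stand just outside the peg, between it and the camera, with tips at (490,450). I'm lowering and making contact.

```bash
python3 -m inch '0 0 0.011 0 0 0 0;-0.004 0 0 0 0 0 0;-0.004 0 0 0 0 0 0;-0.003 0 0 0 0 0 0;0 0 0 0 0 0 0'
python3 -m inch '-0.003 0 0 0 0 0 0;-0.002 0 0 0 0 0 0;0 0 0 0 0 0 0'
python3 -m inch '-0.002 0 0 0 0 0 0;-0.002 0 0 0 0 0 0;0 0 0 0 0 0 0'
```

```text
time_s: 9.58
tcp_pos: [0.5664, -0.2524, 0.0799]
eef_rot: [-179.9, -0.0, -89.7]
contact_force: [0.4, 0.7, -0.3]
gripper_width: 0.0002
time_s: 9.83
tcp_pos: [0.5661, -0.2476, 0.0793]
eef_rot: [-180.0, -0.0, -89.7]
contact_force: [-0.6, -0.4, 1.1]
gripper_width: 0.0002
time_s: 10.08
tcp_pos: [0.566, -0.2438, 0.0791]
eef_rot: [-180.0, -0.0, -89.7]
contact_force: [0.6, -0.6, 0.3]
gripper_width: 0.0006
```

```bash
python3 -m inch '-0.0042 -0.0015 0 0 0 -0.09 0;-0.0042 -0.0015 0 0 0 -0.09 0;-0.0042 -0.0015 0 0 0 -0.09 0;-0.0042 -0.0015 0 0 0 -0.09 0;-0.0042 -0.0015 0 0 0 -0.09 0;-0.0042 -0.0015 0 0 0 -0.09 0;0 0 0 0 0 0 0'
python3 - <<'E'
from h import *
s=r.get_state();print(rel(s['tcp_pos']))
a=save('side','x.png');b=save('top','y.png')
A=cv2.resize(a[170:325,235:415],(780,672),interpolation=cv2.INTER_CUBIC)[:600]
cv2.imwrite('pics/s9z.png',A[:,:,::-1])
cv2.imwrite('pics/t9z.png',cv2.resize(b[150:270,255:425,::-1],None,fx=4.5,fy=4.5,interpolation=cv2.INTER_CUBIC))
E
```

```text
time_s: 10.67
tcp_pos: [0.569, -0.2173, 0.0791]
eef_rot: [-180.0, -0.0, -58.5]
contact_force: [-0.3, -0.9, 0.1]
gripper_width: 0.0007
[0.1502 0.0495 0.0791]
```

View pics/s9z.png

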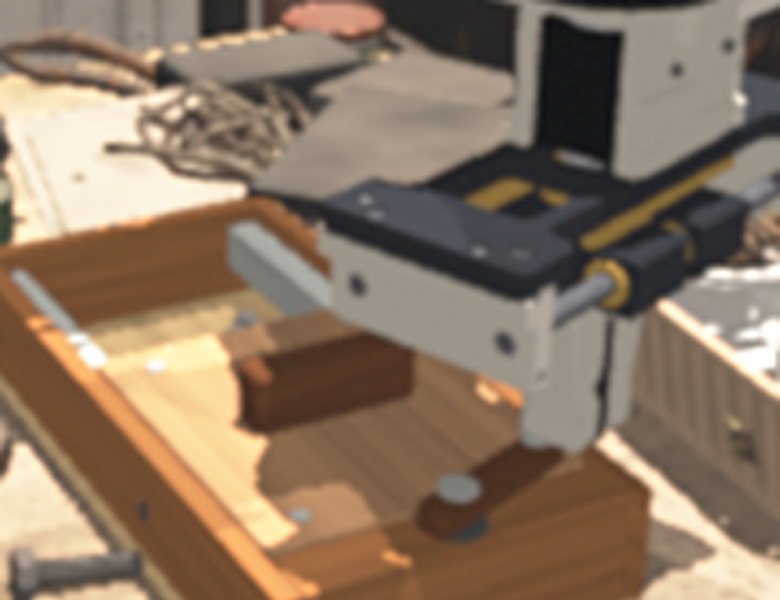

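View pics/t9z.png

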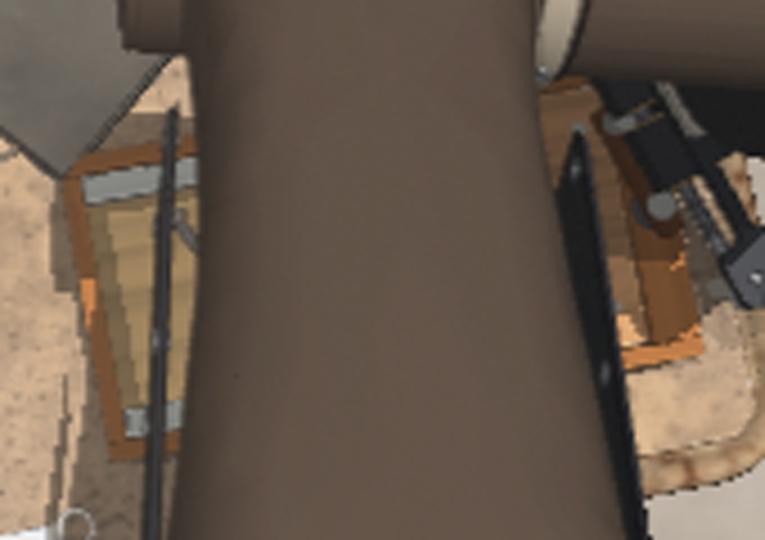

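The bar has turned with the fingers to about 20°, now running from (450,510) towards (560,455). I'm continuing the arc.

```bash
python3 -m inch '-0.0042 -0.0014 0 0 0 -0.09 0;-0.0042 -0.0014 0 0 0 -0.09 0;-0.0042 -0.0014 0 0 0 -0.09 0;-0.0042 -0.0014 0 0 0 -0.09 0;-0.0042 -0.0014 0 0 0 -0.09 0;-0.0042 -0.0014 0 0 0 -0.09 0;0 0 0 0 0 0 0'
python3 -m inch '-0.0042 -0.0014 0 0 0 -0.09 0;-0.0042 -0.0014 0 0 0 -0.09 0;-0.0042 -0.0014 0 0 0 -0.09 0;-0.0042 -0.0014 0 0 0 -0.09 0;-0.0042 -0.0014 0 0 0 -0.09 0;0 0 0 0 0 0 0'
python3 - <<'E'
from h import *
s=r.get_state();print(rel(s['tcp_pos']))
a=save('side','x.png')
A=cv2.resize(a[170:325,235:415],(780,672),interpolation=cv2.INTER_CUBIC)[:600]
cv2.imwrite('pics/s10z.png',A[:,:,::-1])
E
```

```text
time_s: 11.35
tcp_pos: [0.5573, -0.194, 0.0791]
eef_rot: [-180.0, -0.0, -27.8]
contact_force: [0.1, 0.5, 0.6]
gripper_width: 0.0002
time_s: 11.85
tcp_pos: [0.5395, -0.1813, 0.0792]
eef_rot: [-180.0, -0.0, -2.1]
contact_force: [0.1, 0.3, 0.0]
gripper_width: 0.0007
[0.1089 0.0279 0.0792]
```

View pics/s10z.png

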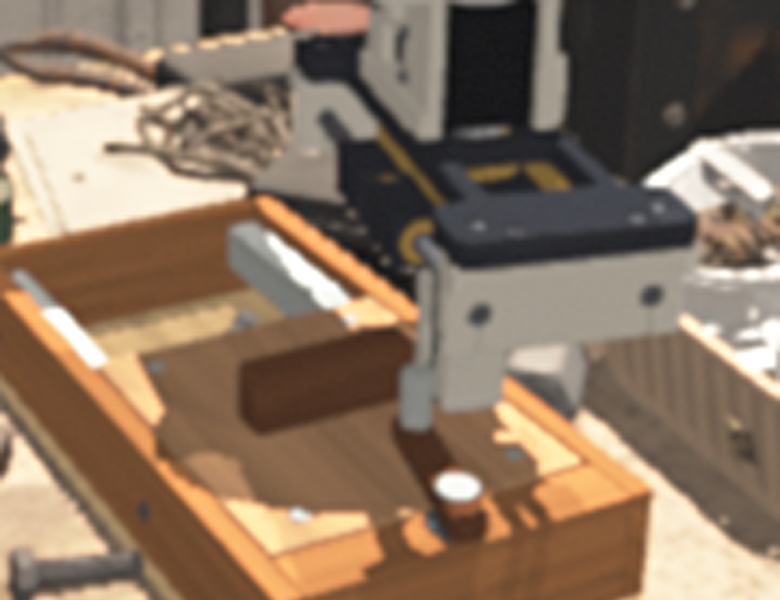

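The peg at (415,395) has turned in over the board, at about 1.33 rad or more. I'll push it the rest of the way.

```bash
python3 -m inch '-0.0042 -0.0014 0 0 0 -0.09 0;-0.0042 -0.0014 0 0 0 -0.09 0;0 0 0 0 0 0 0'
python3 -m inch '-0.002 0 0 0 0 0 0;0 0 0 0 0 0 0'
python3 -m inch '-0.0015 0 0 0 0 0 0;0 0 0 0 0 0 0'
```

```text
time_s: 12.15
tcp_pos: [0.5312, -0.1787, 0.0791]
eef_rot: [180.0, 0.0, 8.2]
contact_force: [0.3, -0.3, -0.2]
gripper_width: 0.0005
time_s: 12.32
tcp_pos: [0.5296, -0.1789, 0.0791]
eef_rot: [180.0, -0.0, 7.9]
contact_force: [-0.0, 0.1, -0.3]
gripper_width: 0.0006
time_s: 12.48
tcp_pos: [0.528, -0.179, 0.0791]
eef_rot: [-180.0, -0.0, 8.1]
contact_force: [-0.1, 0.0, 0.9]
gripper_width: 0.0004
```

```bash
python3 -m inch '-0.0015 0 0 0 0 0 0;0 0 0 0 0 0 0'
python3 -m inch '-0.0015 0 0 0 0 0 0;0 0 0 0 0 0 0'
python3 - <<'E'
from h import *
s=r.get_state();print(rel(s['tcp_pos']),s['contact_force'])
a=save('side','x.png')
A=cv2.resize(a[170:325,235:415],(780,672),interpolation=cv2.INTER_CUBIC)[:600]
cv2.imwrite('pics/s11z.png',A[:,:,::-1])
E
```

```text
time_s: 12.65
tcp_pos: [0.5275, -0.1791, 0.0793]
eef_rot: [180.0, -0.1, 8.2]
contact_force: [5.2, -0.2, -2.5]
gripper_width: 0.0004
time_s: 12.82
tcp_pos: [0.5273, -0.1792, 0.0795]
eef_rot: [180.0, -0.3, 8.3]
contact_force: [8.6, 0.7, -6.0]
gripper_width: 0.0001
[0.1044 0.0164 0.0795] [ 8.58360036  0.74642071 -5.9561508 ]
```

View pics/s11z.png

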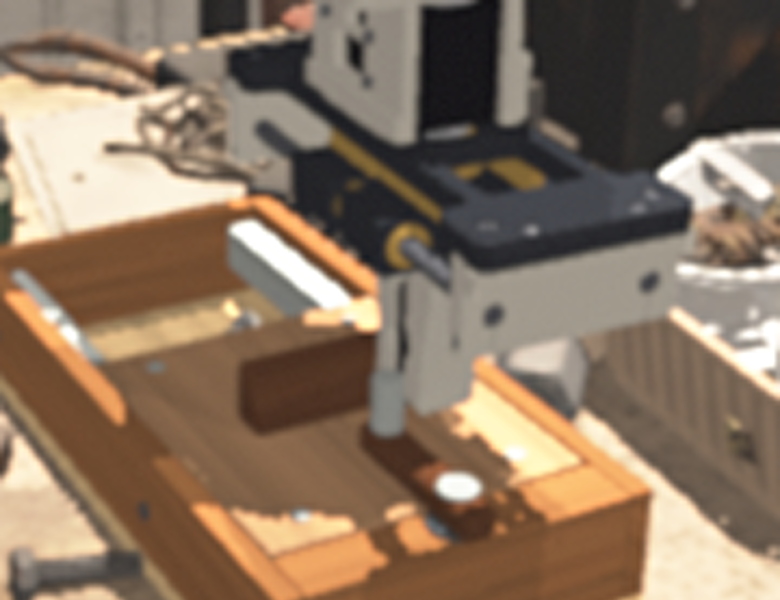

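The force rose to about 9 N, so the button is at its stop, and the peg at (388,405) points straight back. I'm backing off, raising the tool and looking again.

```bash
python3 -m inch '0.006 0 0 0 0 0 0;0.01 0 0 0 0 0 0;0 0 0 0 0 0 0;0 0 -0.03 0 0 0 0;0 0 -0.035 0 0 0 0;0 0 -0.035 0 0 0 0;0 0 -0.035 0 0 0 0;0 -0.035 0 0 0 0 0;0 -0.035 0 0 0 0 0;0 -0.035 0 0 0 0 0;0 -0.035 0 0 0 0 0;0 -0.035 0 0 0 0 0;0 -0.035 0 0 0 0 0;0 -0.035 0 0 0 0 0;0 0 0 0 0 0 0;0 0 0 0 0 0 0;0 0 0 0 0 0 0'
python3 - <<'E'
from h import *
s=r.get_state();print(rel(s['tcp_pos']),s['tcp_pos'])
a=save('side','s12.png');b=save('top','t12.png')
A=cv2.resize(a[190:335,205:395],None,fx=4.1,fy=4.1,interpolation=cv2.INTER_CUBIC)
cv2.imwrite('pics/s12z.png',A[:,:,::-1])
cv2.imwrite('pics/t12z.png',cv2.resize(b[150:270,255:425,::-1],None,fx=4.5,fy=4.5,interpolation=cv2.INTER_CUBIC))
E
```

```text
time_s: 14.28
tcp_pos: [0.5052, 0.0653, 0.2139]
eef_rot: [180.0, 0.1, 8.3]
contact_force: [-0.5, 0.1, -0.6]
gripper_width: 0.0001
[-0.1395  0.0445  0.2139] [0.50523442 0.06529329 0.21388229]
```

View pics/s12z.png

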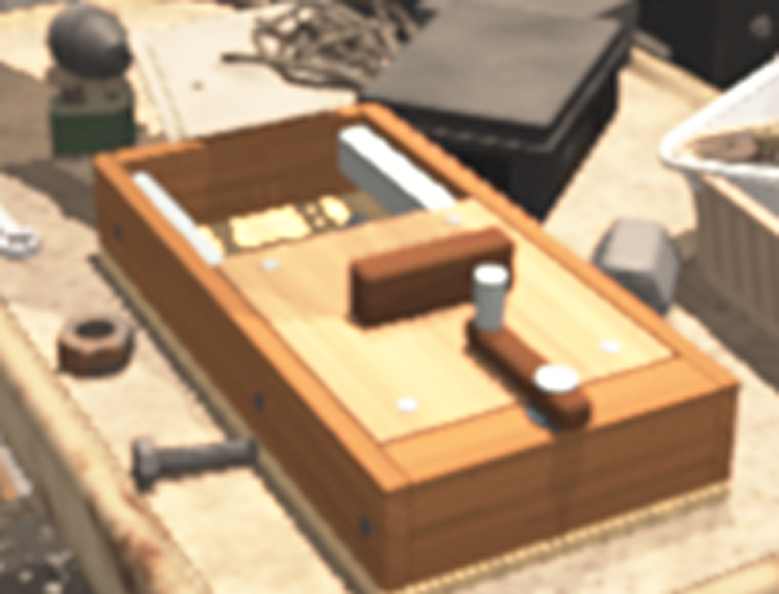

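View pics/t12z.png

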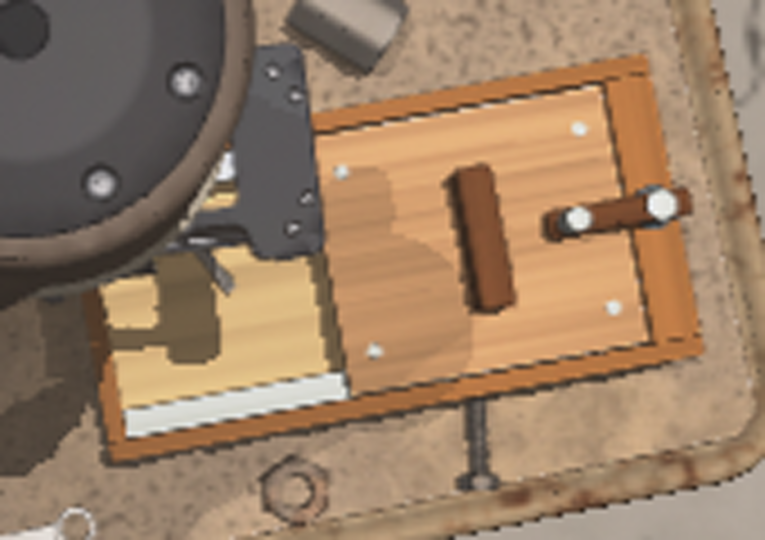

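Both views show the board flush against the end wall, with the button straight back over it (peg at top-zoom 578,217, pivot at 661,205). The bystanders are where they were and the arm is clear, so I'm handing in.

```bash
python3 -c "
from plant import r
print(r.close_job())"
```

```text
the job is handed in; nothing more can be done
None
```

The box is closed, and I handed the job in about 14 s into the 48 s allowed. `close_job` reports no verdict, so what follows is from my own readings.

- **Board:** I pushed it along by its cleat with shut fingers, at about 5 N. Near home it dropped, and the tool stalled at 12.6 N against the notch wall, the highest push force I read.
- **Button:** I turned it round by its peg until it met its stop, where the force rose to about 9 N.
- **Last checks:** The final pictures show the board flush with the rim and the button pointing straight back over it. The nuts, the bolt and the other bystanders in the side close-up look unmoved. The tool was at 0.21 m height, touching nothing, with force readings at noise level (under 1 N).
- **What disagreed:** The box fits from the two cameras differed by about 3 mm, and one bottom-corner reading was off by 6.5 pixels, so I left it out. I relied on contact force for the final positions.

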